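# Shut the valve and pull the overflow comb for cleaning

### The arm

A 6-joint arm with a two-finger parallel gripper is mounted at the origin on the work surface. World frame = base frame: x ahead of the robot, y to its left, z up, the work surface at z = 0. Lengths are in mm, angles in degrees, forces in N, time in s.
With the tool pointing down it reaches from about 325 to 750 mm from the base axis. Payload 7.6 kg.
Tool frame: the origin (TCP) lies at the very end of the fingers, on their centre line; the grasp point (between the pads) lies 19 mm behind it; z points along the fingers, y is the line along which they close (so a half turn about z gives the same grasp; the last joint's range is limited). The gripper opens to 85 mm and grips with 20 to 120 N. Pads are 22 mm wide; open, the fingers measure 114 mm over their backs; the gripper's body (76 mm by 85 mm) begins 54 mm behind the grasp point. The pads swing forward as they close: fully open they stand 13 mm farther back than shut.
Start: joints at [-67.798, 2.991, 80.254, -0, 96.75, -4.028], TCP at [232.064, -470.948, 231.323] pointing down, gripper open.
Joint ranges: [-166.34, 166.34], [-52.06, 124.39], [6.96, 135.62], [-60.46, 240.46], [14.63, 156.25], [-167.68, 167.68]. Speed limits (degrees/s): [147.25, 147.25, 172.46, 180, 180, 180].

### API

Orientations are given as a 3x3 rotation matrix whose columns are the frame's x, y, z axes.
In Python, from cell import env gives the robot as it stands.
- The arm moves only by the tool servo_tool, never from a script. Its argument "increments" is a list of rows, each an object with "rotation": the turn, a rotation vector about the tool's x, y, z in degrees, a list of three; "offset": the shift along the tool's x, y, z in mm, a list of three; "fingers": the finger opening in mm, from 0 to 85.4. A call has 1 to 5 rows; each row is the pose to reach, as a shift and turn from the pose commanded when the call began, along the tool's axes at that moment; what a row does not reach only later rows make up. A row lasts 1/8 s, in which the tool goes at most 62.5 mm and 10.7 degrees, less where a joint would pass 70% of its speed; a pose out of reach is approached as far as the arm can. A call with a gripper value outside its range is refused whole. The fingers move at their own pace and stop on an object; "grip_force" is the grip in N (left out, the last holds). Time passes only in rows, so rows that repeat a pose let the fingers close. It gives the time, the measured TCP pose, the force, the opening and the grip force at its end, in the units of the state.
- env.sense(): the state, without advancing time (a new reading comes with each control period).
- env.capture(name): name is "scene" or "top" or "wrist"; returns the picture (480x640x3 uint8, red, green, blue); there is no depth.
- env.calibration(name): a dict with "fx", "fy", "cx", "cy" (pixels), "extrinsics" (4x4, takes a point from camera to world coordinates); the wrist camera has in their place "hand_eye" (4x4, takes a point from camera to tool coordinates, whose origin is the TCP and whose axes are the flange's). Camera axes: x right, y up, looking along -z (the intrinsics and any distortion apply to the point x, -y, -z); pixel columns grow to the right and rows downward; lengths in mm; the calibration is good to about 2 mm. A picture is of the moment at which its call begins: read the wrist's pose just before it. calibration takes no time and is no camera call.
- env.sign_off(): hands the job in; it is judged then, once.
The state is a dict: "clock": time; "joint_pos": joint angles; "joint_vel": joint speeds; "joint_torque": joint torques, N m; "position": TCP position; "tcp_rot": TCP orientation; "contact_force": force on the tool from outside, world axes, zero at the start; "torque": the same for the moment, N m; "finger_gap": opening from 0.0 (shut) to 1.0 (fully open); "gripper_force": force on a finger pad.
Only numpy, scipy, OpenCV 4.12 (cv2) and the standard library are available. Lean on these libraries where they do the work, as an engineer would, in place of code of your own. Each camera call takes 0.05 s, during which the arm holds its last target. There are 200 camera calls.

### The job

Shut the water off by turning the valve knob clockwise all the way to its stop. Then slide the overflow comb (the panel with a toothed top edge) straight up out of its slot in the holder and stand it in the narrow draining trough, lowering it until its lower edge reaches the trough's floor before you let go. Leave the plain panel in its slot and do not disturb the rock cave, the feeding ring or the jar.

Things in the scene. Friction and masses are not known exactly. Their poses are not given: they have to be found in the camera images.
- valve (a joint): angle of the valve's knob: 0 is fully open (grip bar in line with the pipe), 1.571 is the closed stop (grip bar square across the pipe); it grows as the knob is turned clockwise seen from above. It starts partly open (0.12 to 0.5), turns against light friction (0.08 N m) and stays where it is left.
- valve_grip (a point): point to grip on the valve's black knob: on its upright turning axis, inside an upright grip bar 60 mm long (along this point's x), 14 mm thick (along its y); the bar runs from 24 mm below this point to 16 mm above it. Its x and y axes turn with the knob. The bar's top is 108 mm above the shelf surface. Below it are a round 44 mm disc (top 24 mm below this point), a grey valve body and a low white pipe, all fixed to the shelf.
- holder: fixed white plastic slotted holder, 130 mm (its x) by 174 mm (its y), origin at the centre of its underside on the shelf surface, z up. Base plate 8 mm thick; two upright slots lie at its x = -38 and +38 mm, each 11 mm wide, made by rails at the two y ends (rail tops 88 mm above the shelf surface, rails cover the outer 8 mm of each panel side; the middle is open). One slot holds the comb and the other the plain panel, either way round, both standing on the base plate.
- comb_mid (a point): centre (half-way up) of the overflow comb: a black plastic panel 150 mm wide (its y), 8 mm thick (its x), 140 mm tall (its z), about 0.13 to 0.27 kg; the lower 110 mm is solid and the top 30 mm is nine teeth 8 mm wide with 9.5 mm gaps, a tooth at the middle. Its lower edge is 70 mm below this point and its top edge 70 mm above; in the slot about 60 mm of it stands above the rails.
- comb: the same overflow comb; origin at the middle of its lower edge, z up, x across its thickness.
- baffle_mid (a point): centre of the plain panel: black plastic, same 150 x 8 x 140 mm, with a straight top edge; it stands in the other slot and must stay there.
- trough: fixed grey plastic open-topped draining trough, outside 44 mm (its x) by 210 mm (its y) by 75 mm high, walls and floor 5 mm thick; inside 34 by 200 by 70 mm. Origin at the centre of its underside on the shelf surface, z up. The comb stands in it lengthwise and may lean against a long wall when let go.
- cave: loose black ceramic rock cave, an arch about 100 x 140 x 95 mm, origin at the centre of its underside; bystander.
- feeding_ring: loose flat white plastic feeding ring, 90 mm across, 12 mm high, origin at the centre of its underside; bystander.
- jar: loose empty glass specimen jar, 72 mm across, 100 mm high, origin at the centre of its underside; bystander.

How it is judged:
By the outcome, as a careful person would: the job done as asked, in the order asked, and still so for the second after the job is handed in, with the robot touching nothing.
It also fails if it takes over 61 s, if anything falls off the work surface, if the arm or the gripper's body presses on something with over 40 N, if the wrist force passes 120 N, or if a joint passes its speed limit or range.

## Working session

There is one attempt and no reset: what is moved stays moved. The work goes in short steps, Python scripts to look and compute and a tool call to move; the robot and the scene stay as the last step left them, time stands still between calls to the robot, and variables do not carry over. Pictures are saved under pics/ and viewed, at most 12 in all, crops included, and the job is handed in when it is done.

Besides the shell and the picture viewer there is one more tool, called after "Emit:" by a JSON object that holds its "method" and its "body". servo_tool: Moves the arm, as the interface text tells. Its arguments: {"type":"object","properties":{"increments":{"type":"array"},"grip_force":{"type":"number"}},"required":["increments"]}

```bash
mkdir -p pics; ls
python3 - <<'E'
from cell import env
import cv2,numpy as np
np.set_printoptions(precision=4,suppress=True)
for n in("scene","top"):
    cv2.imwrite(f"pics/{n}0.png",env.capture(n)[:,:,::-1]);c=env.calibration(n);print(n,c)
print(env.calibration("wrist"));s=env.sense();print(s)
E
```

```text
pics
scene {'fx': 439.148893131521, 'fy': 439.148893131521, 'cx': 319.8856406943167, 'cy': 236.73408985588813, 'extrinsics': array([[   0.8733,   -0.4011,    0.2766,  893.8858],
       [   0.4871,    0.7334,   -0.4742, -462.9374],
       [  -0.0126,    0.5488,    0.8358,  936.5195],
       [   0.    ,    0.    ,    0.    ,    1.    ]])}
top {'fx': 596.9004212698892, 'fy': 596.9004212698892, 'cx': 318.60017756641565, 'cy': 237.70950052537466, 'extrinsics': array([[  -0.0076,    0.9899,   -0.1416,  411.302 ],
       [  -1.    ,   -0.007 ,    0.005 ,   18.983 ],
       [   0.004 ,    0.1416,    0.9899, 1509.3301],
       [   0.    ,    0.    ,    0.    ,    1.    ]])}
{'fx': 343.0700826324949, 'fy': 343.0700826324949, 'cx': 323.0187661491866, 'cy': 236.213196392169, 'hand_eye': array([[  -0.0006,    0.9616,    0.2745,   70.3687],
       [   1.    ,    0.0007,   -0.0001,   -0.1734],
       [  -0.0003,    0.2745,   -0.9616, -141.2838],
       [   0.    ,    0.    ,    0.    ,    1.    ]])}
{'clock': 0.1, 'joint_pos': array([-67.7968,   3.0231,  80.307 ,   0.0011,  96.7476,  -4.0282]), 'joint_vel': array([-0.1163, -0.1316, -0.1292, -0.0672,  0.0306,  0.0488]), 'joint_torque': array([  0.0006, -38.2584, -36.0986,  -0.0001,   0.0048,   0.    ]), 'position': array([ 231.9736, -470.6834,  230.5632]), 'tcp_rot': array([[ 0.897 ,  0.442 , -0.0005],
       [ 0.442 , -0.897 ,  0.0013],
       [ 0.0001, -0.0014, -1.    ]]), 'contact_force': array([-0.6096, -0.2628, -0.098 ]), 'torque': array([-0.0008, -0.0263,  0.0302]), 'gripper_force': 0.0, 'finger_gap': 0.9999735712301162}
```

View pics/top0.png

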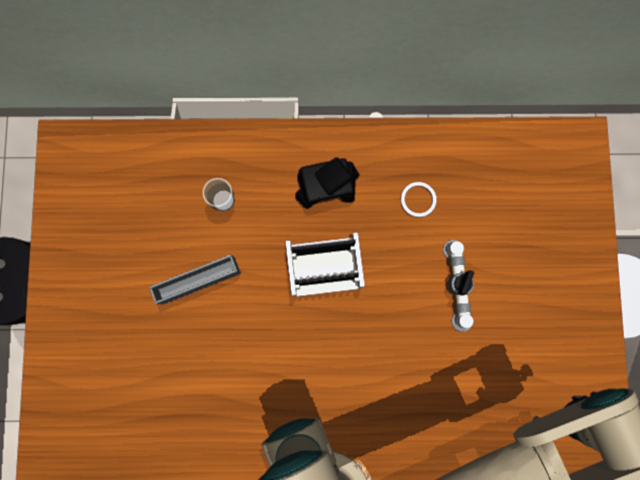

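View pics/scene0.png

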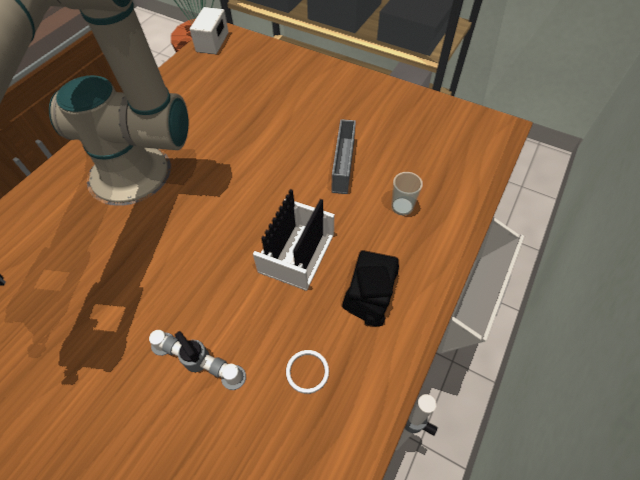

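The top view shows the valve knob at (461,283), the holder at (325,265) with the comb in the lower slot (row ~279) and the plain panel in the upper slot (row ~245), the trough at (195,279) and the jar at (218,194). The scene view confirms this: the toothed panel is in the slot nearer the robot.

```bash
cat > h.py <<'E'
import cv2,numpy as np
from cell import env
np.set_printoptions(precision=1,suppress=True)
def ext(n,s=None):
    c=env.calibration(n)
    if n!="wrist": return c,np.array(c["extrinsics"])
    s=s or env.sense();T=np.eye(4);T[:3,:3]=s["tcp_rot"];T[:3,3]=s["position"]
    return c,T@np.array(c["hand_eye"])
def px2w(n,uv,z,CE=None):
    c,E=CE or ext(n);uv=np.atleast_2d(np.asarray(uv,float))
    d=np.c_[(uv[:,0]-c["cx"])/c["fx"],-(uv[:,1]-c["cy"])/c["fy"],-np.ones(len(uv))]@E[:3,:3].T
    return E[:3,3]+d*((z-E[2,3])/d[:,2])[:,None]
E
python3 - <<'E'
from h import *
im=cv2.imread("pics/top0.png");hsv=cv2.cvtColor(im,cv2.COLOR_BGR2HSV)
def rect(mask,roi,z,name):
    m=np.zeros(mask.shape,np.uint8);x0,y0,x1,y1=roi;m[y0:y1,x0:x1]=mask[y0:y1,x0:x1]
    p=cv2.findNonZero(m).reshape(-1,2);w=px2w("top",p,z)[:,:2].astype(np.float32)
    r=cv2.minAreaRect(w);print(name,len(p),r, "mean",w.mean(0))
nw=((hsv[...,1]<110)).astype(np.uint8)
rect(nw,(145,250,245,308),75,"trough")
rect(((hsv[...,1]<60)&(hsv[...,2]>120)).astype(np.uint8),(275,225,370,305),88,"holder")
bl=(hsv[...,2]<50).astype(np.uint8)
rect(bl,(296,270,354,292),148,"comb")
rect(bl,(296,236,358,256),148,"baffle")
rect(bl,(440,265,480,300),105,"knob")
for n,u,z in(("cave",(327,183),50),("ring",(419,199),6),("jar",(218,193),100),("pipe1",(456,249),60),("pipe2",(464,321),60)):print(n,px2w("top",u,z))
cv2.imwrite("pics/crop.png",np.hstack([cv2.resize(im[225:305,280:370],None,fx=5,fy=5,interpolation=2),cv2.resize(im[230:310,435:485],None,fx=5,fy=5,interpolation=2)]))
E
```

```text
trough 1927 ((516.9035034179688, 311.18218994140625), (52.50836181640625, 214.61183166503906), 21.502063751220703) mean [517. 311.]
holder 2768 ((550.1971435546875, -1.5811767578125), (133.8504180908203, 176.8035888671875), 6.474120140075684) mean [541.    0.2]
comb 260 ((510.0376281738281, -0.954376220703125), (12.581942558288574, 131.55484008789062), 5.777786731719971) mean [509.6  -3. ]
baffle 444 ((582.4675903320312, -2.9754791259765625), (19.781904220581055, 135.59561157226562), 7.086943626403809) mean [582.8  -1.1]
knob 371 ((506.7930908203125, -319.07958984375), (56.20465087890625, 66.06600189208984), 78.39636993408203) mean [ 501.5 -322.8]
cave [[758.2 -10.5  50. ]]
ring [[ 725.  -247.4    6. ]]
jar [[723.4 253.4 100. ]]
pipe1 [[ 588.3 -324.6   60. ]]
pipe2 [[ 413.6 -336.8   60. ]]
```

View pics/crop.png

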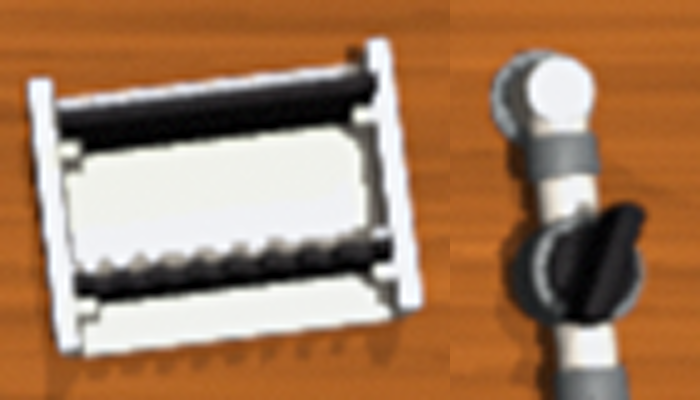

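The crop shows the comb straight across the lower slot. Holder yaw is about +6.5°, and the knob bar is about 27° clockwise of the pipe. I'll move above the valve for a closer look.

Emit:
{"method": "servo_tool", "body": {"increments": [{"rotation": [0, 0, 10], "offset": [61, -2, 0], "fingers": 85}, {"rotation": [0, 0, 20], "offset": [122, -5, 0], "fingers": 85}, {"rotation": [0, 0, 30], "offset": [183, -7, 0], "fingers": 60}, {"rotation": [0, 0, 40], "offset": [244, -10, 0], "fingers": 60}, {"rotation": [0, 0, 49], "offset": [306, -12, 0], "fingers": 60}]}}

```text
clock: 0.72
position: [488.8, -331.3, 231.0]
tcp_rot: [[0.921, -0.39, -0.0], [-0.39, -0.921, 0.0], [-0.0, 0.0, -1.0]]
contact_force: [-0.4, -0.6, 0.6]
finger_gap: 0.7
gripper_force: 0.0
```

Emit:
{"method": "servo_tool", "body": {"increments": [{"rotation": [0, 0, 0], "offset": [0, 0, 0], "fingers": 60}, {"rotation": [0, 0, 0], "offset": [0, 0, 0], "fingers": 60}]}}

```text
clock: 0.98
position: [487.2, -332.5, 230.8]
tcp_rot: [[0.924, -0.383, -0.001], [-0.383, -0.924, 0.0], [-0.001, 0.0, -1.0]]
contact_force: [-0.3, -0.1, 0.2]
finger_gap: 0.706
gripper_force: 0.0
```

Run:
```python
from h import *
s=env.sense();im=env.capture("wrist")[:,:,::-1].copy();cv2.imwrite("pics/w1.png",im)
print(s["clock"],s["position"],s["joint_pos"],np.degrees(np.arctan2(s["tcp_rot"][1,0],s["tcp_rot"][0,0])),s["finger_gap"])
np.save("s1.npy",s,allow_pickle=True)
```

```text
0.975 [ 487.2 -332.5  230.8] [-37.9  13.6  68.6  -0.   97.8  74.6] -22.498794646717105 0.7059515270190281
```

View pics/w1.png

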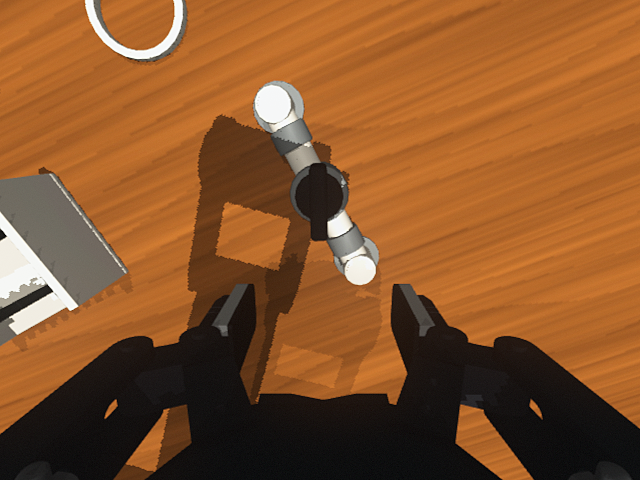

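The wrist view shows the bar vertical in the image at column ~319, rows 163–240, so it lines up with tool x. Next I need its position.

Run:
```python
from h import *
s=np.load("s1.npy",allow_pickle=True).item();CE=ext("wrist",s);im=cv2.imread("pics/w1.png")
m=(im.max(2)<38).astype(np.uint8);sub=m[150:255,280:365]
for r in range(150,255,6):
    c=np.where(m[r,280:365])[0]+280
    print(r,(c.min(),c.max(),len(c)) if len(c) else None,end=' ')
print(CE[1][:3,3])
for uv,z in(((318,163),108),((319,240),108),((318.5,201),108),((319,193),68),((272,104),60),((359,269),60)):
    w=px2w("wrist",uv,z,CE)[0];print(uv,z,w,"tool off",s["tcp_rot"].T@(w-s["position"]))
```

```text
150 None 156 None 162 None 168 (np.int64(310), np.int64(325), 16) 174 (np.int64(309), np.int64(328), 19) 180 (np.int64(301), np.int64(336), 27) 186 (np.int64(298), np.int64(340), 34) 192 (np.int64(296), np.int64(341), 38) 198 (np.int64(296), np.int64(341), 37) 204 (np.int64(297), np.int64(340), 32) 210 (np.int64(301), np.int64(337), 26) 216 (np.int64(307), np.int64(330), 17) 222 (np.int64(311), np.int64(326), 9) 228 (np.int64(311), np.int64(326), 7) 234 (np.int64(311), np.int64(326), 5) 240 None 246 None 252 None [ 552.3 -358.9  372. ]
(318, 163) 108 [ 536.9 -348.3  108. ] tool off [ 52.1  -4.4 122.7]
(319, 240) 108 [ 480.7 -325.6  108. ] tool off [ -8.5  -3.9 122.8]
(318.5, 201) 108 [ 510.  -337.5  108. ] tool off [ 23.1  -4.2 122.8]
(319, 193) 68 [ 510.1 -337.4   68. ] tool off [ 23.2  -4.2 162.8]
(272, 104) 60 [ 594.5 -329.3   60. ] tool off [ 98.1 -44.1 170.7]
(359, 269) 60 [ 425.6 -344.1   60. ] tool off [-52.3  34.3 170.9]
```

Emit:
{"method": "servo_tool", "body": {"increments": [{"rotation": [0, 0, 0], "offset": [22.5, -4.2, 40], "fingers": 45}, {"rotation": [0, 0, 0], "offset": [22.5, -4.2, 90], "fingers": 45}, {"rotation": [0, 0, 0], "offset": [22.5, -4.2, 125], "fingers": 45}, {"rotation": [0, 0, 0], "offset": [22.5, -4.2, 153], "fingers": 45}, {"rotation": [0, 0, 0], "offset": [22.5, -4.2, 153], "fingers": 45}], "grip_force": 40}}

```text
clock: 1.65
position: [507.6, -337.4, 76.0]
tcp_rot: [[0.923, -0.386, -0.004], [-0.386, -0.923, 0.003], [-0.005, -0.001, -1.0]]
contact_force: [-0.4, -0.8, 0.4]
finger_gap: 0.532
gripper_force: 0.0
```

Emit:
{"method": "servo_tool", "body": {"increments": [{"rotation": [0, 0, 0], "offset": [0, 0, 0], "fingers": 5}, {"rotation": [0, 0, 0], "offset": [0, 0, 0], "fingers": 5}, {"rotation": [0, 0, 0], "offset": [0, 0, 0], "fingers": 5}, {"rotation": [0, 0, 0], "offset": [0, 0, 0], "fingers": 5}]}}

```text
clock: 2.15
position: [510.6, -338.0, 80.7]
tcp_rot: [[0.923, -0.384, 0.002], [-0.384, -0.923, -0.002], [0.003, 0.001, -1.0]]
contact_force: [-2.0, 0.7, 6.5]
finger_gap: 0.157
gripper_force: 41.3
```

Emit:
{"method": "servo_tool", "body": {"increments": [{"rotation": [0, 0, 9], "offset": [0, 0, 0], "fingers": 5}, {"rotation": [0, 0, 18], "offset": [0, 0, 0], "fingers": 5}, {"rotation": [0, 0, 27], "offset": [0, 0, 0], "fingers": 5}, {"rotation": [0, 0, 36], "offset": [0, 0, 0], "fingers": 5}, {"rotation": [0, 0, 45], "offset": [0, 0, 0], "fingers": 5}]}}

```text
clock: 2.78
position: [508.3, -340.3, 80.7]
tcp_rot: [[0.375, -0.927, -0.002], [-0.927, -0.375, -0.006], [0.005, 0.004, -1.0]]
contact_force: [-13.3, -7.9, 9.5]
finger_gap: 0.154
gripper_force: 41.9
```

Emit:
{"method": "servo_tool", "body": {"increments": [{"rotation": [0, 0, 7], "offset": [0, 0, 0], "fingers": 5}, {"rotation": [0, 0, 13], "offset": [0, 0, 0], "fingers": 5}, {"rotation": [0, 0, 17], "offset": [0, 0, 0], "fingers": 5}, {"rotation": [0, 0, 20], "offset": [0, 0, 0], "fingers": 5}, {"rotation": [0, 0, 20], "offset": [0, 0, 0], "fingers": 5}]}}

```text
clock: 3.4
position: [507.1, -340.5, 80.7]
tcp_rot: [[0.041, -0.999, -0.005], [-0.999, -0.041, -0.006], [0.006, 0.005, -1.0]]
contact_force: [-17.7, -8.2, 11.5]
finger_gap: 0.153
gripper_force: 57.2
```

Run:
```python
from h import *
s=env.sense();print(s["clock"],s["position"],s["joint_pos"],np.degrees(np.arctan2(s["tcp_rot"][1,0],s["tcp_rot"][0,0])),s["finger_gap"],s["torque"],s["contact_force"])
```

```text
3.4 [ 507.1 -340.5   80.7] [-37.1  22.1  75.7  -0.4  82.3 140.6] -87.65039304360737 0.15342967631470805 [-1.2  3.   1.2] [-17.7  -8.2  11.5]
```

Emit:
{"method": "servo_tool", "body": {"increments": [{"rotation": [0, 0, 3], "offset": [0, 0, 0], "fingers": 5}, {"rotation": [0, 0, 6], "offset": [0, 0, 0], "fingers": 5}, {"rotation": [0, 0, 6], "offset": [0, 0, 0], "fingers": 5}]}}

```text
clock: 3.78
position: [507.1, -340.5, 80.9]
tcp_rot: [[-0.059, -0.998, -0.006], [-0.998, 0.059, -0.007], [0.007, 0.005, -1.0]]
contact_force: [-19.1, -8.9, 11.5]
finger_gap: 0.157
gripper_force: 121.9
```

Run:
```python
from h import *
s=env.sense();print(s["clock"],s["position"],s["joint_pos"],np.degrees(np.arctan2(s["tcp_rot"][1,0],s["tcp_rot"][0,0])),s["finger_gap"],s["torque"],s["contact_force"])
```

```text
3.775 [ 507.1 -340.5   80.9] [-37.1  22.1  75.7  -0.5  82.3 146.3] -93.3854710591385 0.15711348176283074 [-1.3  3.2  3.6] [-19.1  -8.9  11.5]
```

Torque climbs from 1.2 to 3.6 N m, so the knob is at its stop. I'll release, rise and check it.

Emit:
{"method": "servo_tool", "body": {"increments": [{"rotation": [0, 0, 0], "offset": [0, 0, 0], "fingers": 45}, {"rotation": [0, 0, 0], "offset": [0, 0, 0], "fingers": 45}, {"rotation": [0, 0, 0], "offset": [0, 0, 0], "fingers": 45}, {"rotation": [0, 0, 0], "offset": [0, 0, -40], "fingers": 45}, {"rotation": [0, 0, 0], "offset": [0, 0, -100], "fingers": 45}]}}

```text
clock: 4.4
position: [509.2, -336.2, 177.2]
tcp_rot: [[-0.062, -0.998, -0.004], [-0.998, 0.062, 0.003], [-0.003, 0.004, -1.0]]
contact_force: [1.2, -0.9, 0.7]
finger_gap: 0.526
gripper_force: 0.0
```

Emit:
{"method": "servo_tool", "body": {"increments": [{"rotation": [0, 0, 0], "offset": [0, 0, -60], "fingers": 60}, {"rotation": [0, 0, 0], "offset": [0, 0, -110], "fingers": 60}, {"rotation": [0, 0, 0], "offset": [0, 0, -110], "fingers": 60}]}}

```text
clock: 4.78
position: [511.1, -337.7, 294.2]
tcp_rot: [[-0.062, -0.998, 0.008], [-0.998, 0.062, -0.006], [0.005, -0.009, -1.0]]
contact_force: [0.6, -0.8, -0.0]
finger_gap: 0.704
gripper_force: 0.0
```

Run:
```python
from h import *
s=env.sense();im=env.capture("wrist")[:,:,::-1].copy();cv2.imwrite("pics/w2.png",im)
print(s["clock"],s["position"],s["joint_pos"],np.degrees(np.arctan2(s["tcp_rot"][1,0],s["tcp_rot"][0,0])),s["contact_force"])
np.save("s2.npy",s,allow_pickle=True)
```

```text
4.775 [ 511.1 -337.7  294.2] [-36.9  16.8  57.7   0.  104.9 146.7] -93.56444897321309 [ 0.6 -0.8 -0. ]
```

View pics/w2.png

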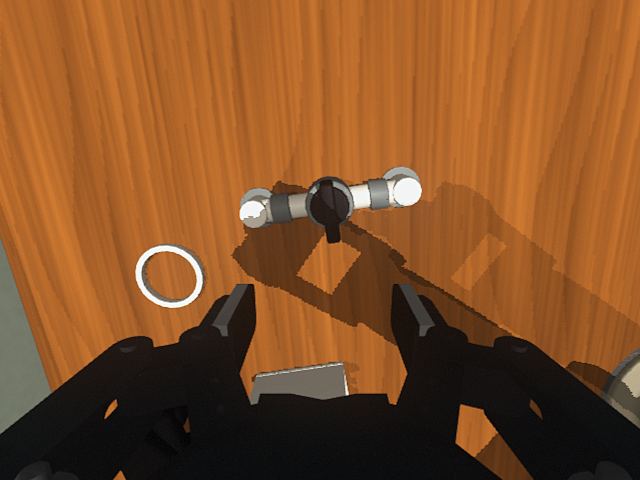

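The pipe runs (254,213)–(404,190) and the bar stands across it at (330,185–240), so the valve is closed. Next I go to the comb, turning the wrist back the other way to stay inside the last joint's range.

Emit:
{"method": "servo_tool", "body": {"increments": [{"rotation": [0, 0, -10], "offset": [-55, 3, 0], "fingers": 60}, {"rotation": [0, 0, -20], "offset": [-110, 6, 0], "fingers": 60}, {"rotation": [0, 0, -30], "offset": [-165, 10, 0], "fingers": 60}, {"rotation": [0, 0, -40], "offset": [-220, 14, 0], "fingers": 60}, {"rotation": [0, 0, -50], "offset": [-275, 17, 0], "fingers": 60}]}}

```text
clock: 5.45
position: [509.5, -59.7, 286.2]
tcp_rot: [[0.728, -0.685, -0.003], [-0.685, -0.728, 0.001], [-0.003, 0.002, -1.0]]
contact_force: [1.2, 0.3, 0.2]
finger_gap: 0.704
gripper_force: 0.0
```

Emit:
{"method": "servo_tool", "body": {"increments": [{"rotation": [0, 0, -10], "offset": [0, 0, 0], "fingers": 60}, {"rotation": [0, 0, -20], "offset": [0, 0, 0], "fingers": 60}, {"rotation": [0, 0, -30], "offset": [0, 0, 0], "fingers": 60}, {"rotation": [0, 0, -40], "offset": [0, 0, 0], "fingers": 60}, {"rotation": [0, 0, -50], "offset": [0, 0, 0], "fingers": 60}]}}

```text
clock: 6.08
position: [509.7, -61.4, 286.0]
tcp_rot: [[0.993, 0.118, -0.004], [0.118, -0.993, 0.001], [-0.003, -0.001, -1.0]]
contact_force: [-0.2, -0.1, -0.8]
finger_gap: 0.701
gripper_force: 0.0
```

Emit:
{"method": "servo_tool", "body": {"increments": [{"rotation": [0, 0, -10], "offset": [0, 0, 0], "fingers": 60}, {"rotation": [0, 0, -20], "offset": [0, 0, 0], "fingers": 60}, {"rotation": [0, 0, -30], "offset": [0, 0, 0], "fingers": 60}, {"rotation": [0, 0, -40], "offset": [0, 0, 0], "fingers": 60}, {"rotation": [0, 0, -50], "offset": [0, 0, 0], "fingers": 60}]}}

```text
clock: 6.7
position: [509.8, -61.4, 286.0]
tcp_rot: [[0.548, 0.836, -0.004], [0.836, -0.548, 0.001], [-0.001, -0.003, -1.0]]
contact_force: [-0.4, -0.3, 0.1]
finger_gap: 0.701
gripper_force: 0.0
```

Emit:
{"method": "servo_tool", "body": {"increments": [{"rotation": [0, 0, -10], "offset": [0, 0, 0], "fingers": 60}, {"rotation": [0, 0, -20], "offset": [0, 0, 0], "fingers": 60}, {"rotation": [0, 0, -30], "offset": [0, 0, 0], "fingers": 60}, {"rotation": [0, 0, -40], "offset": [0, 0, 0], "fingers": 60}, {"rotation": [0, 0, -40], "offset": [0, 0, 0], "fingers": 60}]}}

```text
clock: 7.32
position: [509.8, -61.5, 286.5]
tcp_rot: [[-0.11, 0.994, -0.003], [0.994, 0.11, 0.001], [0.001, -0.003, -1.0]]
contact_force: [-0.6, -0.2, -0.3]
finger_gap: 0.7
gripper_force: 0.0
```

Run:
```python
from h import *
s=env.sense();im=env.capture("wrist")[:,:,::-1].copy();cv2.imwrite("pics/w3.png",im)
print(s["clock"],s["position"],s["joint_pos"],np.degrees(np.arctan2(s["tcp_rot"][1,0],s["tcp_rot"][0,0])),s["contact_force"])
np.save("s3.npy",s,allow_pickle=True)
```

```text
7.325 [509.8 -61.5 286.5] [-11.    0.9  76.2  -0.  103.1 -17.3] 96.32677142065826 [-0.6 -0.2 -0.3]
```

View pics/w3.png

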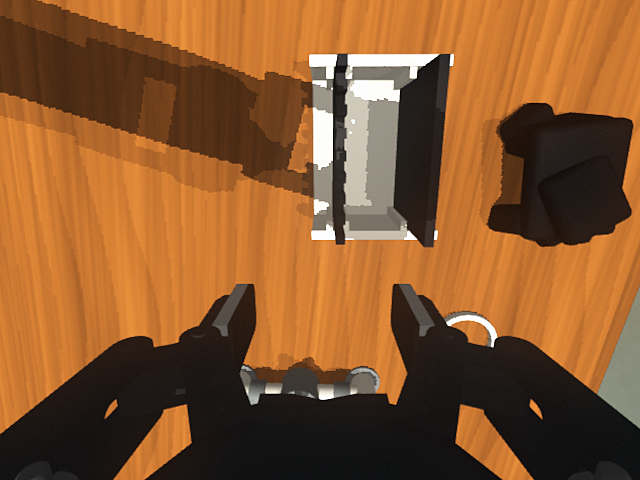

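The wrist view shows the comb edge-on at columns 335–346, rows 55–243, almost vertical, so it's aligned with tool x. The plain panel is at columns 395–450.

Run:
```python
from h import *
s=np.load("s3.npy",allow_pickle=True).item();CE=ext("wrist",s);im=cv2.imread("pics/w3.png")
m=im.max(2)<45;pts=[]
for r in range(64,240,8):
    c=np.where(m[r,325:360])[0]+325
    if len(c): print(r,c.min(),c.max(),end=' | ');pts.append((c.mean(),r))
print(CE[1][:3,3])
for uv,z in(((341.5,54),148),((340,243),148),((340,148),148),((340.5,66),148),((340,230),148)):
    w=px2w("wrist",uv,z,CE)[0];print(uv,z,w,"tool off",s["tcp_rot"].T@(w-s["position"]))
```

```text
64 336 346 | 72 334 344 | 80 334 335 | 88 334 346 | 96 333 343 | 104 333 343 | 112 333 345 | 120 333 343 | 128 333 335 | 136 333 335 | 144 333 334 | 152 333 345 | 160 333 345 | 168 333 342 | 176 333 344 | 184 333 342 | 192 333 343 | 200 333 344 | 208 333 342 | 216 333 333 | 224 334 334 | 232 335 343 | [502.9   8.3 427.8]
(341.5, 54) 148 [509.3  69.  148. ] tool off [129.6  14.3 138.5]
(340, 243) 148 [526.2 -75.6 148. ] tool off [-15.9  15.1 138.4]
(340, 148) 148 [516.5   2.3 148. ] tool off [ 62.6  14.1 138.5]
(340.5, 66) 148 [509.6  60.9 148. ] tool off [121.6  13.7 138.5]
(340, 230) 148 [524.8 -64.2 148. ] tool off [ -4.5  15.  138.4]
```

Emit:
{"method": "servo_tool", "body": {"increments": [{"rotation": [0, 0, 0], "offset": [40, 14.5, 0], "fingers": 50}, {"rotation": [0, 0, 0], "offset": [57, 14.5, 45], "fingers": 50}, {"rotation": [0, 0, 0], "offset": [57, 14.5, 95], "fingers": 50}, {"rotation": [0, 0, 0], "offset": [57, 14.5, 120], "fingers": 50}, {"rotation": [0, 0, 0], "offset": [57, 14.5, 120], "fingers": 50}]}}

```text
clock: 8.0
position: [516.8, -3.2, 165.6]
tcp_rot: [[-0.109, 0.994, -0.006], [0.994, 0.109, 0.0], [0.001, -0.005, -1.0]]
contact_force: [-0.1, -0.1, -0.0]
finger_gap: 0.581
gripper_force: 0.0
```

Run:
```python
from h import *
s=env.sense();im=env.capture("wrist")[:,:,::-1].copy();cv2.imwrite("pics/w4.png",im)
print(s["clock"],s["position"],np.degrees(np.arctan2(s["tcp_rot"][1,0],s["tcp_rot"][0,0])),s["contact_force"])
np.save("s4.npy",s,allow_pickle=True)
```

```text
8.0 [516.8  -3.2 165.6] 96.25998674596408 [-0.1 -0.1 -0. ]
```

View pics/w4.png

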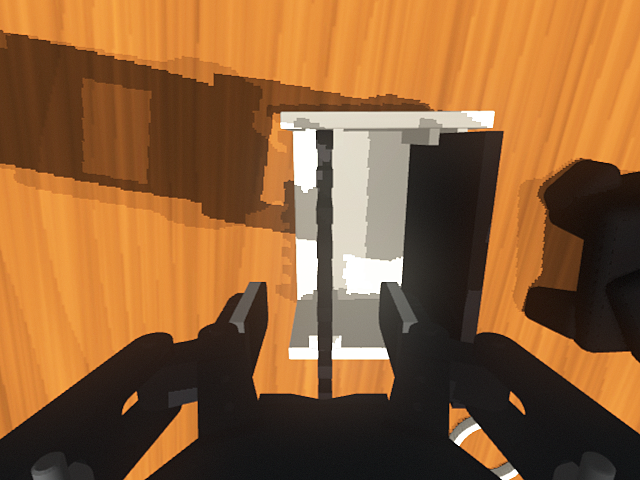

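The comb is at column ~324, midway between the fingers. I'll descend and grip.

Emit:
{"method": "servo_tool", "body": {"increments": [{"rotation": [0, 0, 0], "offset": [0, 0.5, 40], "fingers": 50}, {"rotation": [0, 0, 0], "offset": [0, 0.5, 77], "fingers": 50}, {"rotation": [0, 0, 0], "offset": [0, 0.5, 77], "fingers": 50}, {"rotation": [0, 0, 0], "offset": [0, 0.5, 77], "fingers": 25}, {"rotation": [0, 0, 0], "offset": [0, 0.5, 77], "fingers": 12}], "grip_force": 40}}

```text
clock: 8.68
position: [520.1, -3.5, 93.8]
tcp_rot: [[-0.111, 0.994, 0.004], [0.994, 0.111, -0.0], [-0.001, 0.004, -1.0]]
contact_force: [0.5, -0.5, 0.6]
finger_gap: 0.169
gripper_force: 0.0
```

Emit:
{"method": "servo_tool", "body": {"increments": [{"rotation": [0, 0, 0], "offset": [0, 0, 0], "fingers": 0}, {"rotation": [0, 0, 0], "offset": [0, 0, 0], "fingers": 0}, {"rotation": [0, 0, 0], "offset": [0, 0, 0], "fingers": 0}, {"rotation": [0, 0, 0], "offset": [0, 0, 0], "fingers": 0}]}}

```text
clock: 9.18
position: [519.1, -3.6, 93.6]
tcp_rot: [[-0.111, 0.994, 0.001], [0.994, 0.111, -0.001], [-0.001, 0.001, -1.0]]
contact_force: [-4.5, -0.6, 8.4]
finger_gap: 0.088
gripper_force: 41.5
```

Emit:
{"method": "servo_tool", "body": {"increments": [{"rotation": [0, 0, 0], "offset": [0, 0, -8], "fingers": 0}, {"rotation": [0, 0, 0], "offset": [0, 0, -20], "fingers": 0}, {"rotation": [0, 0, 0], "offset": [0, 0, -35], "fingers": 0}, {"rotation": [0, 0, 0], "offset": [0, 0, -50], "fingers": 0}], "grip_force": 60}}

```text
clock: 9.68
position: [518.9, -3.4, 142.7]
tcp_rot: [[-0.112, 0.994, 0.001], [0.994, 0.112, -0.0], [-0.0, 0.001, -1.0]]
contact_force: [0.1, 1.0, -1.4]
finger_gap: 0.081
gripper_force: 58.5
```

Emit:
{"method": "servo_tool", "body": {"increments": [{"rotation": [0, 0, 0], "offset": [0, 0, -15], "fingers": 0}, {"rotation": [0, 0, 0], "offset": [0, 0, -35], "fingers": 0}, {"rotation": [0, 0, 0], "offset": [0, 0, -55], "fingers": 0}, {"rotation": [0, 0, 0], "offset": [0, 0, -70], "fingers": 0}, {"rotation": [0, 0, 0], "offset": [0, 0, -70], "fingers": 0}]}}

```text
clock: 10.3
position: [519.3, -3.4, 212.8]
tcp_rot: [[-0.112, 0.994, 0.003], [0.994, 0.112, -0.0], [-0.001, 0.003, -1.0]]
contact_force: [0.7, 0.4, -2.1]
finger_gap: 0.084
gripper_force: 58.7
```

Run:
```python
from h import *
s=env.sense();
print(s["clock"],s["position"],np.degrees(np.arctan2(s["tcp_rot"][1,0],s["tcp_rot"][0,0])),s["contact_force"],s["finger_gap"])
# trough from top picture: fit corners of rim at z=75
im=cv2.imread("pics/top0.png");hsv=cv2.cvtColor(im,cv2.COLOR_BGR2HSV)
cv2.imwrite("pics/tr.png",cv2.resize(im[245:312,140:250],None,fx=6,fy=6,interpolation=2))
```

```text
10.3 [519.3  -3.4 212.8] 96.40398968381456 [ 0.7  0.4 -2.1] 0.08432557459633537
```

View pics/tr.png

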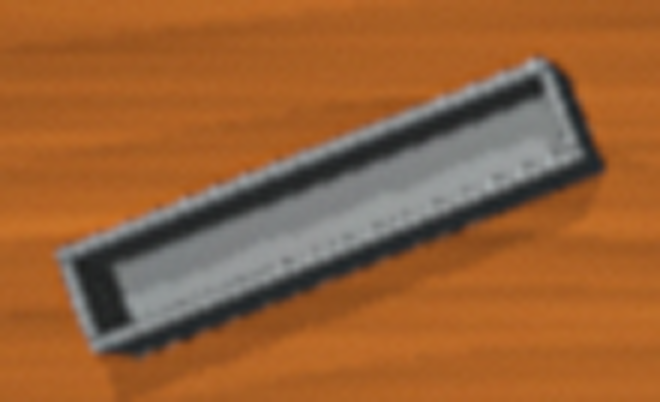

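Comb lifted 119 mm, weight about 2 N. The trough rim corners in the crop are at (65,252), (545,60), (585,152) and (97,348). I'll move beside the trough and measure it with the wrist camera, because the top camera appears to be off by a few mm.

Emit:
{"method": "servo_tool", "body": {"increments": [{"rotation": [0, 0, -1], "offset": [25, 0, 0], "fingers": 0}, {"rotation": [0, 0, -3], "offset": [70, -2, 0], "fingers": 0}, {"rotation": [0, 0, -6], "offset": [115, -5, 0], "fingers": 0}, {"rotation": [0, 0, -9], "offset": [160, -7, 0], "fingers": 0}, {"rotation": [0, 0, -12], "offset": [205, -9, 0], "fingers": 0}]}}

```text
clock: 10.92
position: [486.2, 200.6, 210.2]
tcp_rot: [[-0.317, 0.948, -0.001], [0.948, 0.317, -0.001], [-0.0, -0.002, -1.0]]
contact_force: [0.8, 0.4, -1.9]
finger_gap: 0.082
gripper_force: 58.6
```

Emit:
{"method": "servo_tool", "body": {"increments": [{"rotation": [0, 0, -1], "offset": [35, -20, 0], "fingers": 0}, {"rotation": [0, 0, -2], "offset": [65, -28, 0], "fingers": 0}, {"rotation": [0, 0, -3], "offset": [90, -28, 0], "fingers": 0}, {"rotation": [0, 0, -3], "offset": [90, -28, 0], "fingers": 0}, {"rotation": [0, 0, -3], "offset": [90, -28, 0], "fingers": 0}]}}

```text
clock: 11.55
position: [432.0, 275.3, 210.6]
tcp_rot: [[-0.365, 0.931, -0.001], [0.931, 0.365, -0.001], [-0.001, -0.001, -1.0]]
contact_force: [-0.8, -0.6, -3.0]
finger_gap: 0.08
gripper_force: 59.0
```

Run:
```python
from h import *
w=px2w("top",np.array([(65,252),(545,60),(585,152),(97,348)])/6+(139.6,244.6),75);print(w,w.mean(0))
s=env.sense();im=env.capture("wrist")[:,:,::-1].copy();cv2.imwrite("pics/w5.png",im)
print(s["clock"],s["position"],np.degrees(np.arctan2(s["tcp_rot"][1,0],s["tcp_rot"][0,0])),s["contact_force"],s["finger_gap"])
np.save("s5.npy",s,allow_pickle=True)
```

```text
[[500.9 415.6  75. ]
 [576.7 225.   75. ]
 [539.5 208.5  75. ]
 [462.7 401.7  75. ]] [519.9 312.7  75. ]
11.55 [432.  275.3 210.6] 111.3809689519865 [-0.8 -0.6 -3. ] 0.0800284347728382
```

View pics/w5.png

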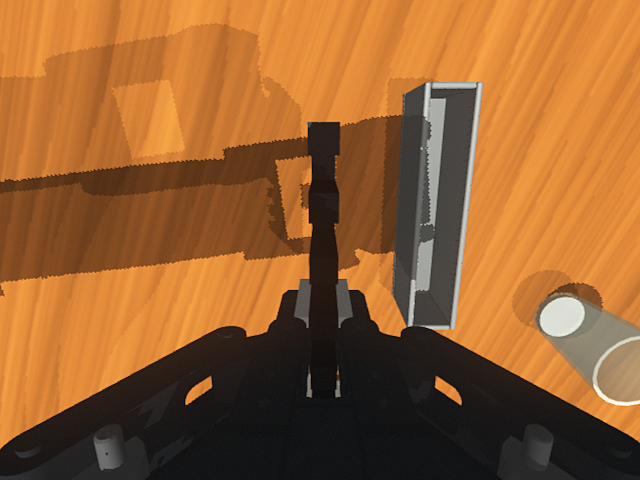

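The rim is fully visible, with corners near (428,83), (481,83), (453,328) and (412,327).

Run:
```python
from h import *
s=np.load("s5.npy",allow_pickle=True).item();CE=ext("wrist",s)
w=px2w("wrist",[(428,83),(481,83),(453,328),(412,327)],75,CE);print(w)
print([np.linalg.norm(w[i]-w[i-1]) for i in range(4)])
for d in(w[2]-w[1],w[3]-w[0]):print(np.degrees(np.arctan2(-d[1],-d[0])))
c=w.mean(0);print(c,s["tcp_rot"].T@(c-s["position"]),[s["tcp_rot"].T@(p-s["position"]) for p in w])
```

```text
[[465.5 405.7  75. ]
 [502.2 420.   75. ]
 [577.6 228.9  75. ]
 [542.5 216.2  75. ]]
[np.float64(204.49205688176474), np.float64(39.435537512306034), np.float64(205.49421799287438), np.float64(37.37861503072691)]
111.53351240440254
112.11468202339839
[522.  317.7  75. ] [  6.8  99.4 135.5] [array([109.3,  78.9, 135.5]), array([109.3, 118.3, 135.4]), array([-96.2, 118.9, 135.5]), array([-95.2,  81.5, 135.6])]
```

Emit:
{"method": "servo_tool", "body": {"increments": [{"rotation": [0, 0, -0.4], "offset": [3, 35, 0], "fingers": 0}, {"rotation": [0, 0, -0.4], "offset": [7, 75, 0], "fingers": 0}, {"rotation": [0, 0, -0.4], "offset": [7, 99, 0], "fingers": 0}, {"rotation": [0, 0, -0.4], "offset": [7, 99, 15], "fingers": 0}, {"rotation": [0, 0, -0.4], "offset": [7, 99, 35], "fingers": 0}]}}

```text
clock: 12.22
position: [521.5, 317.6, 175.1]
tcp_rot: [[-0.37, 0.929, -0.0], [0.929, 0.37, -0.0], [-0.0, -0.001, -1.0]]
contact_force: [-0.5, -0.1, -3.3]
finger_gap: 0.081
gripper_force: 59.6
```

Run:
```python
from h import *
s=env.sense();im=env.capture("wrist")[:,:,::-1].copy();cv2.imwrite("pics/w6.png",im)
print(s["clock"],s["position"],np.degrees(np.arctan2(s["tcp_rot"][1,0],s["tcp_rot"][0,0])),s["contact_force"],s["finger_gap"])
```

```text
12.225 [521.5 317.6 175.1] 111.73991623405387 [-0.5 -0.1 -3.3] 0.08145181646789781
```

View pics/w6.png

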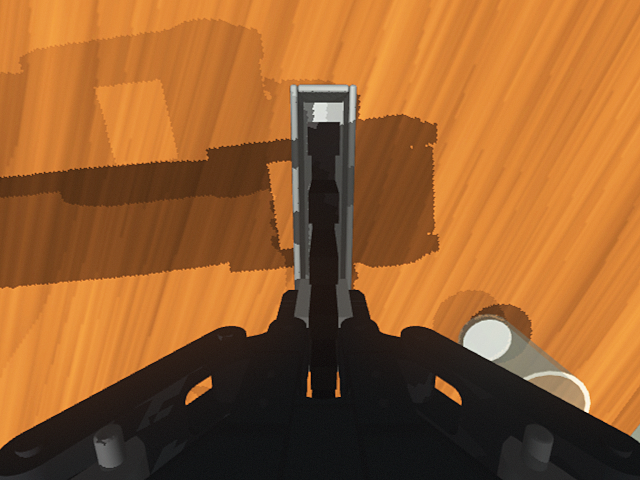

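The trough rim spans columns 291–356 and the comb 308–340, so the comb is centred. I'll lower it.

Emit:
{"method": "servo_tool", "body": {"increments": [{"rotation": [0, 0, 0], "offset": [0, 0, 18], "fingers": 0}, {"rotation": [0, 0, 0], "offset": [0, 0, 40], "fingers": 0}, {"rotation": [0, 0, 0], "offset": [0, 0, 60], "fingers": 0}, {"rotation": [0, 0, 0], "offset": [0, 0, 73], "fingers": 0}, {"rotation": [0, 0, 0], "offset": [0, 0, 76], "fingers": 0}]}}

```text
clock: 12.9
position: [521.2, 318.3, 99.2]
tcp_rot: [[-0.371, 0.928, -0.001], [0.928, 0.371, -0.001], [-0.0, -0.002, -1.0]]
contact_force: [0.0, -0.5, -2.4]
finger_gap: 0.086
gripper_force: 59.6
```

Emit:
{"method": "servo_tool", "body": {"increments": [{"rotation": [0, 0, 0], "offset": [0, 0, 2], "fingers": 0}, {"rotation": [0, 0, 0], "offset": [0, 0, 4], "fingers": 0}, {"rotation": [0, 0, 0], "offset": [0, 0, 6], "fingers": 0}, {"rotation": [0, 0, 0], "offset": [0, 0, 6], "fingers": 0}]}}

```text
clock: 13.4
position: [521.6, 318.5, 94.3]
tcp_rot: [[-0.371, 0.928, -0.0], [0.928, 0.371, -0.0], [-0.0, -0.0, -1.0]]
contact_force: [-0.6, -0.2, -3.3]
finger_gap: 0.083
gripper_force: 59.6
```

Emit:
{"method": "servo_tool", "body": {"increments": [{"rotation": [0, 0, 0], "offset": [0, 0, 1.5], "fingers": 0}, {"rotation": [0, 0, 0], "offset": [0, 0, 3], "fingers": 0}, {"rotation": [0, 0, 0], "offset": [0, 0, 3], "fingers": 0}]}}

```text
clock: 13.78
position: [521.5, 318.5, 91.1]
tcp_rot: [[-0.371, 0.928, -0.0], [0.928, 0.371, -0.0], [-0.0, -0.0, -1.0]]
contact_force: [0.5, -1.0, -1.8]
finger_gap: 0.088
gripper_force: 59.6
```

Emit:
{"method": "servo_tool", "body": {"increments": [{"rotation": [0, 0, 0], "offset": [0, 0, 1], "fingers": 0}, {"rotation": [0, 0, 0], "offset": [0, 0, 1.5], "fingers": 0}, {"rotation": [0, 0, 0], "offset": [0, 0, 1.5], "fingers": 0}]}}

```text
clock: 14.15
position: [521.8, 318.7, 90.6]
tcp_rot: [[-0.372, 0.928, 0.001], [0.928, 0.372, 0.0], [0.0, 0.001, -1.0]]
contact_force: [-2.0, -0.9, 5.2]
finger_gap: 0.083
gripper_force: 60.5
```

Contact with the floor is exactly at the predicted height (90.6 mm, +5 N). Now I release.

Emit:
{"method": "servo_tool", "body": {"increments": [{"rotation": [0, 0, 0], "offset": [0, 0, 0], "fingers": 14}, {"rotation": [0, 0, 0], "offset": [0, 0, 0], "fingers": 25}, {"rotation": [0, 0, 0], "offset": [0, 0, 0], "fingers": 40}, {"rotation": [0, 0, 0], "offset": [0, 0, 0], "fingers": 65}, {"rotation": [0, 0, 0], "offset": [0, 0, 0], "fingers": 85}]}}

```text
clock: 14.78
position: [521.6, 318.5, 89.7]
tcp_rot: [[-0.371, 0.928, 0.0], [0.928, 0.371, -0.0], [-0.0, -0.0, -1.0]]
contact_force: [-0.3, 0.6, -0.3]
finger_gap: 0.877
gripper_force: 0.0
```

Emit:
{"method": "servo_tool", "body": {"increments": [{"rotation": [0, 0, 0], "offset": [0, 0, 0], "fingers": 85}, {"rotation": [0, 0, 0], "offset": [0, 0, 0], "fingers": 85}, {"rotation": [0, 0, 0], "offset": [0, 0, -15], "fingers": 85}, {"rotation": [0, 0, 0], "offset": [0, 0, -45], "fingers": 85}, {"rotation": [0, 0, 0], "offset": [0, 0, -85], "fingers": 85}]}}

```text
clock: 15.4
position: [521.3, 318.4, 176.0]
tcp_rot: [[-0.371, 0.928, -0.001], [0.928, 0.371, -0.001], [-0.0, -0.001, -1.0]]
contact_force: [0.8, 1.6, 0.4]
finger_gap: 0.991
gripper_force: 0.0
```

Emit:
{"method": "servo_tool", "body": {"increments": [{"rotation": [0, 0, 0], "offset": [0, 0, -40], "fingers": 85}, {"rotation": [0, 0, 0], "offset": [-60, -20, -80], "fingers": 85}, {"rotation": [0, 0, 0], "offset": [-120, -70, -80], "fingers": 85}, {"rotation": [0, 0, 0], "offset": [-150, -110, -80], "fingers": 85}, {"rotation": [0, 0, 0], "offset": [-150, -110, -80], "fingers": 85}]}}

```text
clock: 16.02
position: [474.3, 136.0, 256.6]
tcp_rot: [[-0.369, 0.93, 0.002], [0.93, 0.369, 0.0], [-0.001, 0.002, -1.0]]
contact_force: [1.0, 0.4, -0.2]
finger_gap: 0.994
gripper_force: 0.0
```

Run:
```python
from h import *
s=env.sense();print(s["clock"],s["position"],s["contact_force"])
a=env.capture("scene")[:,:,::-1];t=env.capture("top")[:,:,::-1]
cv2.imwrite("pics/fin.png",np.hstack([cv2.resize(a[90:420,120:450],(400,400)),cv2.resize(t[140:340,150:490],(400,235)).copy() if 0 else cv2.copyMakeBorder(cv2.resize(t[140:340,140:490],(400,229)),0,171,0,0,0)]))
```

```text
16.025 [474.3 136.  256.6] [ 1.   0.4 -0.2]
```

View pics/fin.png

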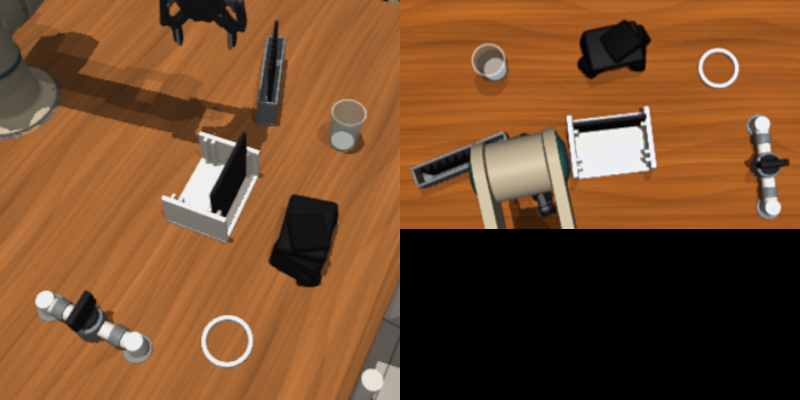

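The comb stands in the trough, the plain panel is still in its slot, the valve bar is square across the pipe, and the other objects haven't moved.

```bash
python3 -c "
from cell import env
print(env.sign_off())"
```

```text
the job is handed in; nothing more can be done
None
```

The job is handed in: the valve is turned to its closed stop, the comb stands on the trough floor, the plain panel is still in its slot, and the cave, ring and jar look undisturbed in the final pictures, after about 16 s of robot time.

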